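Load the slide carrier into the slide imager

TASK

Load the tray of stained blood slides into the slide imager: pick it up by its grip tab, lay it flat on the imager's open track with its nose between the flared guides, and slide it under the scan head, past the sprung roller, until it is fully home against the hidden stops, then let go of it. Keep the tray level, go gently (never push it harder than about 20 N, and do not let it press on the scan head), and leave everything else on the bench where it is.

Things in the scene. Friction and masses are not known exactly. Their poses are not given: they have to be found in the camera images.
- scanner: Slide imager: white bench instrument, fixed. Origin on the bench under the middle of its tunnel mouth; +x is the way the tray slides in, +y left of it, z up. 435 mm long (x = -170 to 265 mm), 180 mm wide. Its track is a flat metal bed 50 mm above the bench, 150 mm wide, open from above from x = -170 to 0 mm. Delicate: never push the tray against it harder than about 20 N.
- guides (a point): On the track's bed, mid-way between the wide ends of two flared steel guides, 70 mm before the mouth; axes as the imager. The guides stand 12 mm high, 113 mm apart here, narrowing to 93 mm apart 50 mm further on, then parallel and 93 mm apart to the tunnel's end.
- mouth (a point): On the track's bed, middle of the tunnel mouth; axes as the imager. The tunnel is 93 mm wide, 17 mm high and 125 mm long. In it are two rigid stop blocks, side by side, that the nose meets 93 to 117 mm inside the mouth: set differently on every machine, out of sight, to be found by feel. The tray is home when its nose rests against them; the roller then holds it there.
- head: Scan head: the white block that bridges the track, fixed to the imager, same origin and axes. x = 0 to 125 mm, y = -87 to 87 mm; its underside, the tunnel's ceiling, is 67 mm above the bench (5 mm over the tray), its camera tube and its lead rise to 195 mm. Behind it (x = 133 to 265 mm) a tower is 170 mm high.
- carrier_grip (a point): Grip tab of the slide tray, the point to grasp: mid-width, mid-thickness, 30 mm above the tray's underside. The tab is an upright plate 12 mm thick along x, 44 mm wide along y, top 46 mm above the underside, near the end of a flat neck 44 mm wide, 6 mm thick (79 mm of neck before the tab, 4 mm behind). Axes: x to the nose, z up. Grey plastic, about 0.15 kg, with three glass slides.
- carrier_nose (a point): Middle of the tray's front edge, 6 mm above its underside, 185 mm ahead of the grip tab. The tray proper is 100 mm long, 90 mm wide, 12 mm high; front corners bevelled 10 x 8 mm; in its right (-y) edge a V notch, 36 to 52 mm behind the nose, 5 mm deep. Axes: x forward, z up.
- detent (a joint): Travel of the sprung roller (10 mm across, in the tunnel's -y side, its centre 41 mm nearer than the stops; black-capped stem outside), m: 0 out; 0.004 to 0.009 pushed aside by the tray's edge; 0 to 0.0035 when dropped into the notch of a tray that is home. The nose climbs it with a bump of 4 to 9 N, then it drags at 2 to 5 N until it drops in.
- carrier: The slide tray itself; origin at the middle of the underside of its 100 x 90 mm part, 50 mm behind the nose and 135 mm ahead of the grip tab. x to the nose, z up.
- tube_rack: Black rack of capped blood tubes, 60 x 200 mm, 84 mm high, bystander; origin under its centre.
- slide_box: Flat grey slide box 85 x 105 x 34 mm, bystander; origin under its centre.
- oil_bottle: Small amber bottle 32 mm across, 70 mm high, bystander; origin under its centre.
- marker: White marker pen with a black cap, 130 mm long, lying, bystander; origin under its middle.
- cover_glass: White dispenser 85 x 62 x 50 mm, bystander; origin under its centre.
- stain_rack: Steel staining rack with slides, 76 x 90 mm, 65 mm high, bystander; origin under its centre.
- stain_bottle: Amber bottle 60 mm across, 125 mm high, bystander; origin under its centre.
Things that resemble listed ones, but are neither listed nor needed, are in the scene too. What is shaped like the carrier but purple is not meant.

How it is judged:
By the outcome, as a careful person would: the job done as asked, in the order asked, and still so for the second after the job is handed in, with the robot touching nothing.
It also fails if it takes over 61 s, if anything falls off the work surface, if the arm or the gripper's body presses on something with over 40 N, if the wrist force passes 120 N, or if a joint passes its speed limit or range.

ROBOT

A 6-joint arm with a two-finger parallel gripper is mounted at the origin on the work surface. World frame = base frame: x ahead of the robot, y to its left, z up, the work surface at z = 0. Lengths are in m, angles in rad, forces in N, time in s.
With the tool pointing down it reaches from about 0.25 to 0.8 m from the base axis. Payload 8.5 kg.
Tool frame: the origin (TCP) lies midway between the tips of the shut fingers; the grasp point (between the pads) lies behind it (r.pinch_z is the z of the grasp point in the tool frame, in m); z points along the fingers, y is the line along which they close (so a half turn about z gives the same grasp; the last joint's range is limited). The gripper opens to 85 mm and grips with 20 to 120 N. Pads are 22 mm wide; open, the fingers measure 114 mm over their backs; the gripper's body (76 mm by 85 mm) begins 54 mm behind the grasp point. The pads swing forward as they close: fully open they stand 13 mm farther back than shut.
Start: joints at [-1.337, 0.238, -0.013, 1.319, 0, 1.571], TCP at [0.122, -0.511, 0.192] pointing down, gripper open.
Joint ranges: [-2.66, 2.66], [-1.03, 1.9], [-1.14, 1.46], [-1.82, 2.27], [-1.45, 1.34], [-3.14, 3.14]. Speed limits (rad/s): [2.22, 2.22, 2.79, 3.14, 3.14, 3.14].

INTERFACE

Orientations are given as a rotation vector (axis times angle).
In Python, from bench import get_obs, vision, r gives the robot as it stands.
- The arm moves only by the tool move_arm, never from a script. Its arguments are lists of equal length, an entry for each row: "travel": the shift along the tool's x, y, z in mm, a list of three; "turn": the turn, a rotation vector about the tool's x, y, z in rad, a list of three. A call has 1 to 10 rows; each row is the pose to reach, as a shift and turn from the pose commanded when the call began, along the tool's axes at that moment; what a row does not reach only later rows make up. A row lasts 1/8 s, in which the tool goes at most 62.5 mm and 10.7 degrees, less where a joint would pass 70% of its speed; a pose out of reach is approached as far as the arm can. A call with a gripper value outside its range is refused whole. "grip" is the finger opening in mm, from 0 to 85.4, set as the call begins (left out, the last holds). The fingers move at their own pace and stop on an object; the grip force is fixed at half the most. Time passes only in rows, so rows that repeat a pose let the fingers close. It gives the time, the measured TCP pose, the force, the opening and the grip force at its end, in the units of the state.
- get_obs(): the state, without advancing time (a new reading comes with each control period).
- vision.capture(name): name is "side" or "top"; returns the picture (420x560x3 uint8, blue, green, red); there is no depth.
- vision.camera_info(name): a dict with "camera_matrix" (3x3 intrinsics, pixels), "D" ([k1, k2, p1, p2, k3] as OpenCV has them; the pictures are not rectified), "R" (3x3) and "t" (3): a world point X has camera coordinates R X + t. Camera axes: x right, y down, z forward; pixel columns grow to the right and rows downward; lengths in m; the calibration is good to about 2 mm. A picture is of the moment at which its call begins. camera_info takes no time and is no camera call.
- r.finish_job(): hands the job in; it is judged then, once.
Trained networks look in the newest picture that a camera, given by its name, has taken for a name from the list of things; names that differ only in an ending like _2 or _b are one class to them, and where a whole thing is asked for, a point or a joint stands for the part that bears it (a point fixed in the world has none). Each returns a list of dicts, best first, with "conf" (0 to 1); they miss things now and then, are a little off and sometimes report something else, mostly with a low value. They report only what shows in the picture. A call takes as long as a camera call. They do not tell look-alikes from the thing itself.
- vision.search_frame(camera, name): "xy" ([column, row] in pixels, amid what is visible of it).
- vision.trace(camera, name): "region" (420x560 bool, what is visible of it) and "xy" ([column, row] in pixels, amid what is visible of it).
The state is a dict: "time_s": time; "q": joint angles; "qd": joint speeds; "joint_torque": joint torques, N m; "ee_pos": TCP position; "tcp_rot": TCP orientation; "contact_force": force on the tool from outside, world axes, zero at the start; "ft_torque": the same for the moment, N m; "finger_gap": finger opening in m; "finger_force": force on a finger pad.
Only numpy, scipy, OpenCV 4.12 (cv2) and the standard library are available. Lean on these libraries where they do the work, as an engineer would, in place of code of your own. Each camera call takes 0.05 s, during which the arm holds its last target. There are 200 camera calls.

## Working session

There is one attempt and no reset: what is moved stays moved. The work goes in short steps, Python scripts to look and compute and a tool call to move; the robot and the scene stay as the last step left them, time stands still between calls to the robot, and variables do not carry over. Pictures are saved under pics/ and viewed, at most 10 in all, crops included, and the job is handed in when it is done.

Besides the shell and the picture viewer there is one more tool, called after ">>>" as a command line: name --argument value ..., lists and objects as JSON in quotes. move_arm: Moves the arm, as the interface text tells. Its arguments: {"type":"object","properties":{"travel":{"type":"array","items":{"type":"array","items":{"type":"number"}}},"turn":{"type":"array","items":{"type":"array","items":{"type":"number"}}},"grip":{"type":"number"}},"required":["travel","turn"]}

```bash
mkdir -p pics; python3 - <<'E'
from bench import get_obs, vision, r
import cv2
for c in("top","side"):
    im=vision.capture(c); cv2.imwrite(f"pics/{c}0.png",im)
    i=vision.camera_info(c); print(c,i["camera_matrix"],i["D"],i["R"],i["t"])
    for n in("carrier","carrier_grip","carrier_nose","scanner","head","detent"):
        print(n,[(round(d["conf"],2),[round(float(v)) for v in d["xy"]]) for d in vision.search_frame(c,n)])
print(r.pinch_z,get_obs())
E
```

```text
top [[406.29737472   0.         284.84882767]
 [  0.         406.29737472 214.97996098]
 [  0.           0.           1.        ]] [-0.01155051  0.          0.          0.          0.        ] [[ 0.02188832 -0.99973628  0.00694834]
 [-0.99867129 -0.02218827 -0.0465116 ]
 [ 0.04665351 -0.00592104 -0.99889358]] [-0.03397857  0.55660321  1.15391171]
carrier [(0.96, [390, 215]), (0.64, [471, 191])]
carrier_grip [(0.82, [468, 191]), (0.68, [391, 218])]
carrier_nose [(0.88, [472, 194]), (0.67, [391, 214]), (0.61, [340, 275])]
scanner [(0.68, [204, 215])]
head [(0.84, [203, 211])]
detent []
side [[457.14065422   0.         271.2562034 ]
 [  0.         457.14065422 213.15414033]
 [  0.           0.           1.        ]] [0.04569101 0.         0.         0.         0.        ] [[ 0.94958204 -0.3134961  -0.00376133]
 [-0.19556909 -0.58291808 -0.78864392]
 [ 0.24504425  0.7496177  -0.61483869]] [-0.5335912   0.15059825  1.31619129]
carrier [(0.97, [379, 367]), (0.65, [312, 303])]
carrier_grip [(0.84, [312, 301]), (0.7, [378, 369]), (0.61, [347, 257])]
carrier_nose [(0.96, [313, 302]), (0.95, [381, 370])]
scanner [(0.97, [250, 182])]
head [(0.72, [254, 170])]
detent [(0.69, [365, 282]), (0.33, [249, 168])]
-0.0187 {'time_s': 0.7, 'q': array([-1.33700078e+00,  2.38175296e-01, -1.34972076e-02,  1.31922328e+00,
        3.68813756e-05,  1.57074504e+00]), 'qd': array([ 7.10348708e-04, -3.00651974e-05,  9.99670975e-04,  5.09401373e-04,
        2.04047739e-03,  2.14387193e-04]), 'joint_torque': array([-8.87142801e-05, -5.38427782e+01,  3.46651125e+01,  2.46302574e-03,
       -8.26367727e-05,  1.30339234e-05]), 'ee_pos': array([ 0.12162655, -0.51065771,  0.19189028]), 'tcp_rot': array([-3.12004024e+00, -3.66477342e-01, -3.93190271e-05]), 'contact_force': array([0.23082392, 0.15204525, 0.31120346]), 'ft_torque': array([ 0.03201651, -0.08285331,  0.0065837 ]), 'finger_force': 0.0, 'finger_gap': 0.0854986709097892}
```

View pics/top0.png

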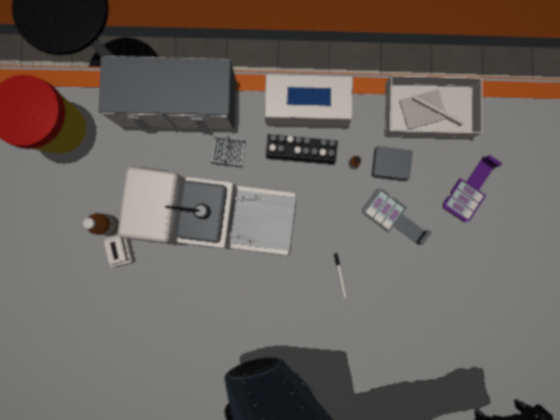

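View pics/side0.png

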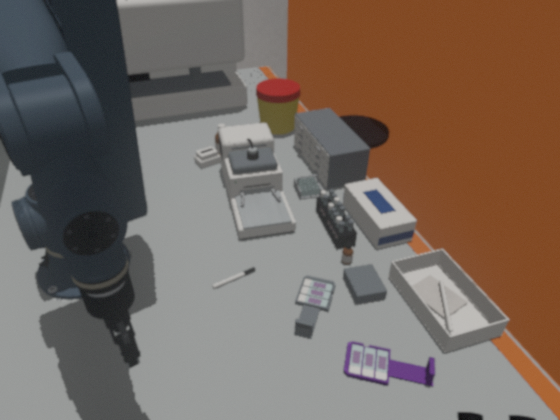

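The top view shows the grey tray with its slides at (385,210) and its tab at (424,238). The purple look-alike is at (465,200) with its tab at (491,161). Other things that could be mistaken for it are the flat grey slide box (392,163) and the steel stain rack (229,151). By the description I choose the grey one. The imager's open track is at (263,220), and its head is at (203,211). I'll check both in close crops.

```bash
python3 - <<'E'
import cv2,numpy as np
t=cv2.imread("pics/top0.png");s=cv2.imread("pics/side0.png")
def up(im,x0,x1,y0,y1,k): return cv2.resize(im[y0:y1,x0:x1],None,fx=k,fy=k,interpolation=cv2.INTER_CUBIC)
def grid(im,x0,y0,k,st):
    h,w=im.shape[:2]
    for x in range((x0//st+1)*st,x0+w//k,st): cv2.putText(im,str(x),((x-x0)*k,9),0,.32,(0,255,255),1);cv2.line(im,((x-x0)*k,10),((x-x0)*k,16),(0,255,255),1)
    for y in range((y0//st+1)*st,y0+h//k,st): cv2.putText(im,str(y),(0,(y-y0)*k+4),0,.32,(0,255,255),1)
    return im
a=grid(up(t,170,303,175,262,6),170,175,6,10); cv2.imwrite("pics/c1.png",a)
b=grid(up(t,360,434,185,247,5),360,185,5,10); c=grid(up(s,288,343,270,335,6),288,270,6,10)
o=np.zeros((400,720,3),np.uint8); o[:b.shape[0],:b.shape[1]]=b; o[:c.shape[0],380:380+c.shape[1]]=c
cv2.imwrite("pics/c2.png",o)
cv2.imwrite("pics/c3.png",grid(up(s,220,300,150,240,6),220,150,6,10))
E
```

```text
(no output)
```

View pics/c1.png

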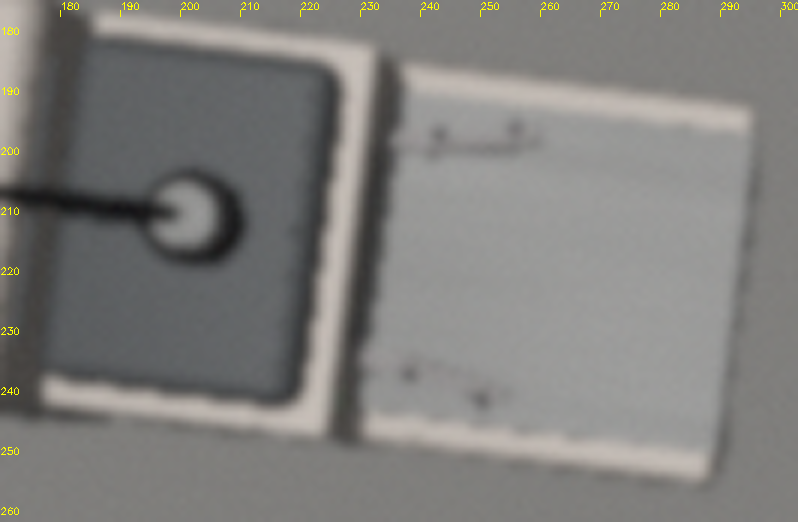

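View pics/c2.png

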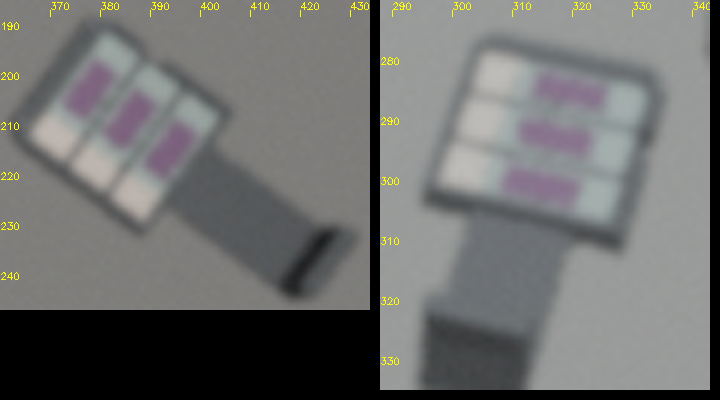

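View pics/c3.png

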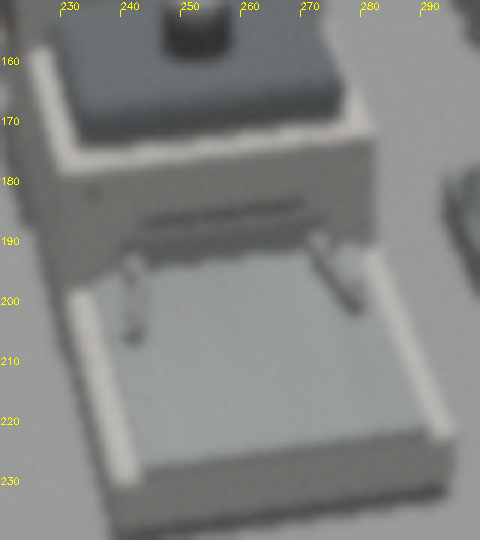

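The crops confirm the grey tray: nose up-left, tab at about (424,238), with stained slides. The guides' wide ends are at (256,196) and (250,242) in the top view. Next I'll fit both poses.

```bash
cat > h.py <<'E'
import cv2,numpy as np
from bench import get_obs, vision, r
from scipy.optimize import least_squares, minimize
from scipy.spatial.transform import Rotation as Ro
I={c:vision.camera_info(c) for c in("top","side")}
def proj(c,X):
    i=I[c];return cv2.projectPoints(np.float64(X).reshape(-1,3),cv2.Rodrigues(np.array(i["R"]))[0],np.float64(i["t"]),np.array(i["camera_matrix"]),np.array(i["D"]))[0].reshape(-1,2)
def place(p,L):   # p=x,y,yaw,(z)
    L=np.float64(L).reshape(-1,3);c,s=np.cos(p[2]),np.sin(p[2]);z=p[3] if len(p)>3 else 0
    return np.c_[p[0]+c*L[:,0]-s*L[:,1],p[1]+s*L[:,0]+c*L[:,1],L[:,2]+z]
def box(x0,x1,y0,y1,z0,z1): return [[x,y,z] for x in(x0,x1) for y in(y0,y1) for z in(z0,z1)]
B=.045
TRAY=[[[x,y,z] for x,y in((-.05,-B),(-.05,B),(.04,-B),(.04,B),(.05,-B+.008),(.05,B-.008)) for z in(0,.012)],
 box(-.145,-.05,-.022,.022,0,.006),box(-.141,-.129,-.022,.022,0,.046)]
def sil(c,p):
    m=np.zeros((420,560),np.float32)
    k=4;m=np.zeros((420*k,560*k),np.uint8)
    for b in TRAY:
        u=proj(c,place(p,b)); h=cv2.convexHull(np.float32((u+.5)*k-.5)); cv2.fillConvexPoly(m,np.int32(np.round(h*16)),255,shift=4)
    return cv2.resize(m,(560,420),interpolation=cv2.INTER_AREA)/255.
def fit_tray(p0,masks,free=3):
    S={c:cv2.GaussianBlur(m.astype(np.float32),(0,0),1) for c,m in masks.items()}
    sc=np.array([.001,.001,.01,.001])[:len(p0)]
    def f(d):
        p=np.array(p0)+np.r_[d,np.zeros(len(p0)-free)]*sc
        return sum(((cv2.GaussianBlur(sil(c,p).astype(np.float32),(0,0),1)-S[c])**2).sum() for c in S)
    o=minimize(f,np.zeros(free),method="Nelder-Mead",options=dict(initial_simplex=np.vstack([np.zeros(free),8*np.eye(free)])))
    return np.array(p0)+np.r_[o.x,np.zeros(len(p0)-free)]*sc,o.fun
E
cat > scan.py <<'E'
from h import *
P=[("top",-.17,-.09,None,294.9,192.6),("top",-.17,.09,None,287.6,255.2),("top",-.17,-.075,.05,294.7,196.4),("top",-.17,.075,.05,288.3,250.5),
("side",-.17,.075,.05,243,228),("side",-.17,-.075,.05,289.7,221.4),("side",-.17,-.09,None,295.4,222.2),("side",-.17,.09,None,238,230.8),
("top",-.07,-.0575,.062,255.9,195.8),("top",-.07,.0575,.062,250,241.4),("side",-.07,.0575,.062,242,204.5),("side",-.07,-.0575,.062,279.3,199)]
def res(v):
    return np.concatenate([proj(c,place(v[:3],[x,y,v[3] if z is None else z]))[0]-[a,b] for c,x,y,z,a,b in P])
o=least_squares(res,[.53,.1,1.5,.055],loss="soft_l1")
print("scanner",o.x.round(4));print(res(o.x).reshape(-1,2).round(1).tolist())
E
python3 - <<'E'
import runpy;runpy.run_path("scan.py")
from h import *
ms={}
for c,xy in(("top",(390,215)),("side",(312,303))):
    vision.capture(c)
    d=min(vision.trace(c,"carrier"),key=lambda d:np.hypot(*(np.array(d["xy"])-xy)));print(c,d["conf"],d["xy"],d["region"].sum());ms[c]=d["region"]
for cs in(("top","side"),("top",),("side",)):
    p,f=fit_tray([.55,-.26,.9],{c:ms[c] for c in cs});print(cs,p.round(4),f, place(p,[[-.135,0,.03]]).round(4))
E
```

```text
scanner [0.5498 0.1288 1.4738 0.0369]
[[0.2, -1.1], [-0.0, -0.1], [-0.1, -0.0], [-0.0, -0.5], [-1.0, -1.3], [0.7, -1.7], [-0.4, 0.1], [-0.7, -0.0], [2.1, 2.2], [2.9, -1.9], [-0.1, -1.2], [-2.0, -0.5]]
top 0.9 [391.2, 214.6] 1634
side 0.65 [312.2, 301.7] 1592
('top', 'side') [ 0.5838 -0.3073  0.9535] 61.42655944824219 [[ 0.5056 -0.4174  0.03  ]]
('top',) [ 0.5824 -0.3051  0.9558] 18.85856056213379 [[ 0.5045 -0.4153  0.03  ]]
('side',) [ 0.5854 -0.3088  0.9465] 9.042243957519531 [[ 0.5065 -0.4183  0.03  ]]
```

```bash
cat >> h.py <<'E'
def delta(pos,yaw):
    o=get_obs();R=Ro.from_rotvec(o["tcp_rot"]); y=np.array([np.cos(yaw),np.sin(yaw),0]);z=np.array([0,0,-1.]);G=Ro.from_matrix(np.c_[np.cross(y,z),y,z])
    print("t",o["time_s"],"travel",(R.inv().apply(np.array(pos)-o["ee_pos"])*1000).round(1).tolist(),"turn",(R.inv()*G).as_rotvec().round(4).tolist(),"F",o["contact_force"].round(1))
E
python3 -c "
from h import *
delta([.5056,-.4174,.14],.9535)"
```

```text
t 0.9 travel [395.2, -1.7, 51.9] turn [-0.0001, -0.0002, -2.2905] F [ 0.3  0.9 -1. ]
```

>>> move_arm --travel '[[40, 0, 5], [80, 0, 10], [120, 0, 15], [160, 0, 20], [200, 0, 26], [240, 0, 31], [280, 0, 36], [320, 0, 42], [360, 0, 47], [395, -2, 52]]' --turn '[[0, 0, -0.18], [0, 0, -0.36], [0, 0, -0.54], [0, 0, -0.72], [0, 0, -0.9], [0, 0, -1.08], [0, 0, -1.26], [0, 0, -1.44], [0, 0, -1.62], [0, 0, -1.8]]' --grip 85.4

```text
time_s: 2.15
ee_pos: [0.5069, -0.4168, 0.1395]
tcp_rot: [-1.644, -2.677, -0.0]
contact_force: [-0.0, -0.5, 0.4]
finger_gap: 0.0853
finger_force: 0.0
```

```bash
python3 -c "
from h import *
delta([.5056,-.4174,.14],.9535)"
```

```text
t 2.15 travel [-0.0, -1.4, -0.5] turn [0.0, -0.0001, -0.4843] F [-0.  -0.5  0.4]
```

>>> move_arm --travel '[[0, -1.5, 0], [0, -1.5, 0], [0, -1.5, 0], [0, -1.5, 30], [0, -1.5, 60], [0, -1.5, 85], [0, -1.5, 105], [0, -1.5, 120], [0, -1.5, 128], [0, -1.5, 128]]' --turn '[[0, 0, -0.18], [0, 0, -0.36], [0, 0, -0.484], [0, 0, -0.484], [0, 0, -0.484], [0, 0, -0.484], [0, 0, -0.484], [0, 0, -0.484], [0, 0, -0.484], [0, 0, -0.484]]'

```text
time_s: 3.4
ee_pos: [0.504, -0.4178, 0.0116]
tcp_rot: [-0.964, -2.99, -0.0]
contact_force: [0.4, -0.7, 0.5]
finger_gap: 0.0851
finger_force: 0.0
```

```bash
python3 - <<'E'
from h import *
delta([.5056,-.4174,.0113],.9535)
o=[]
for c,(x0,y0) in(("top",(365,185)),("side",(275,270))):
    im=vision.capture(c)[y0:y0+75,x0:x0+75]
    o.append(cv2.resize(im,None,fx=5,fy=5,interpolation=cv2.INTER_CUBIC))
cv2.imwrite("pics/g1.png",np.hstack(o))
E
```

```text
t 3.4 travel [-1.1, 1.3, 0.3] turn [0.0001, -0.0006, -0.0065] F [ 0.4 -0.7  0.5]
```

View pics/g1.png

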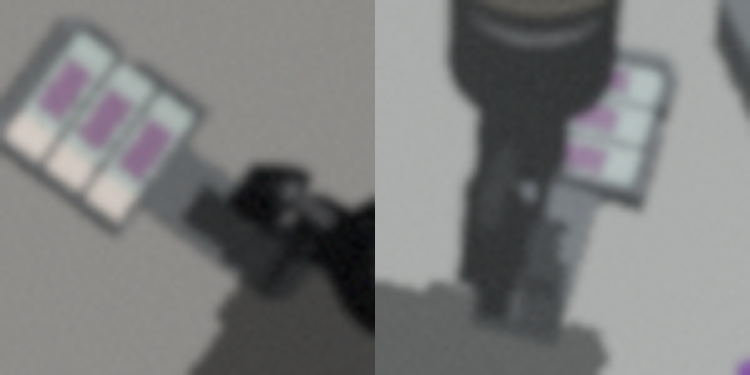

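The fingers straddle the tab along the neck's axis (at about 410-425, 225-240 in the top view), so I'll close.

>>> move_arm --travel '[[-1, 1, 0], [-1, 1, 0], [-1, 1, 0], [-1, 1, 0], [-1, 1, 0], [-1, 1, 0], [-1, 1, 0], [-1, 1, 0], [-1, 1, 0], [-1, 1, 0]]' --turn '[[0, 0, -0.005], [0, 0, -0.005], [0, 0, -0.005], [0, 0, -0.005], [0, 0, -0.005], [0, 0, -0.005], [0, 0, -0.005], [0, 0, -0.005], [0, 0, -0.005], [0, 0, -0.005]]' --grip 2

```text
time_s: 4.75
ee_pos: [0.5055, -0.4176, 0.0119]
tcp_rot: [-0.957, -2.992, -0.0]
contact_force: [0.4, -0.3, 0.1]
finger_gap: 0.0022
finger_force: 0.0
```

```bash
python3 - <<'E'
from h import *
p=[.5838,-.3073,.9535]
for c in I: print(c,proj(c,place(p,[[-.135,0,.046],[-.135,0,.03],[.05,0,.006]])).round(1).tolist(), proj(c,[.5055,-.4176,.0119]).round(1))
t0=cv2.imread("pics/top0.png");s0=cv2.imread("pics/side0.png")
o=[]
for c,z,(x0,y0) in(("top",t0,(365,185)),("side",s0,(275,270))):
    im=vision.capture(c); cv2.imwrite(f"pics/{c}2.png",im)
    for q in(z.copy(),im):
        for b in TRAY: cv2.polylines(q,[np.int32(cv2.convexHull(np.float32(proj(c,place(p,b))))*16)],True,(0,255,0),1,shift=4) if q is not im else 0
        o.append(cv2.resize(q[y0:y0+75,x0:x0+75],None,fx=4,fy=4,interpolation=cv2.INTER_CUBIC))
cv2.imwrite("pics/g2.png",np.vstack([np.hstack(o[:2]),np.hstack(o[2:])]))
E
```

```text
top [[426.1, 236.0], [424.1, 236.0], [369.6, 197.9]] [[421.9 236. ]]
side [[303.5, 321.1], [303.2, 325.4], [319.0, 278.9]] [[302.9 330.2]]
```

View pics/g2.png

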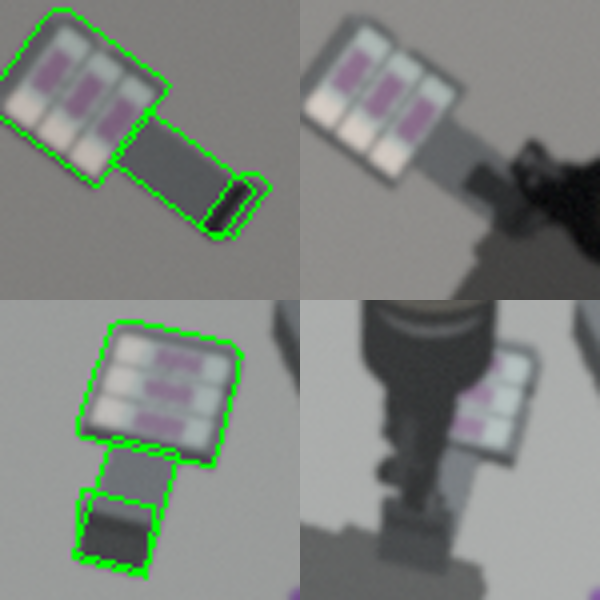

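The fit overlay is excellent, but the fingers closed to 2 mm with no force, so the tab isn't between the pads. I'll lift and look again.

>>> move_arm --travel '[[0, 0, -15], [0, 0, -40], [0, 0, -70], [0, 0, -70], [0, 0, -70]]' --turn '[[0, 0, 0], [0, 0, 0], [0, 0, 0], [0, 0, 0], [0, 0, 0]]'

```text
time_s: 5.48
ee_pos: [0.5054, -0.4176, 0.0821]
tcp_rot: [0.956, 2.992, 0.0]
contact_force: [0.4, -0.4, 0.4]
finger_gap: 0.0022
finger_force: 0.0
```

```bash
python3 - <<'E'
from h import *
o=get_obs();e=o["ee_pos"];print(e,o["finger_gap"])
ms={};pic=[]
for c,(x0,y0) in(("top",(365,180)),("side",(270,250))):
    im=vision.capture(c)
    ds=vision.trace(c,"carrier");print(c,[(d["conf"],d["xy"],d["region"].sum()) for d in ds])
    u=proj(c,[e,e+[0,0,.0187]]);print(u.round(1).tolist())
    q=cv2.resize(im[y0:y0+90,x0:x0+75],None,fx=5,fy=5,interpolation=cv2.INTER_CUBIC)
    for a in u: cv2.drawMarker(q,tuple(int(v) for v in (a-[x0,y0])*5),(0,255,0),0,8)
    pic.append(q)
cv2.imwrite("pics/g3.png",np.hstack(pic))
E
```

```text
[ 0.50541587 -0.41759182  0.08211432] 0.002199444381444389
top [(0.93, [470.1, 191.8], np.int64(1652)), (0.72, [391.3, 213.9], np.int64(1637))]
[[430.8, 236.2], [433.4, 236.2]]
side [(0.6, [379.6, 366.8], np.int64(2544)), (0.55, [314.9, 305.8], np.int64(1305))]
[[304.0, 311.2], [304.3, 305.9]]
```

View pics/g3.png

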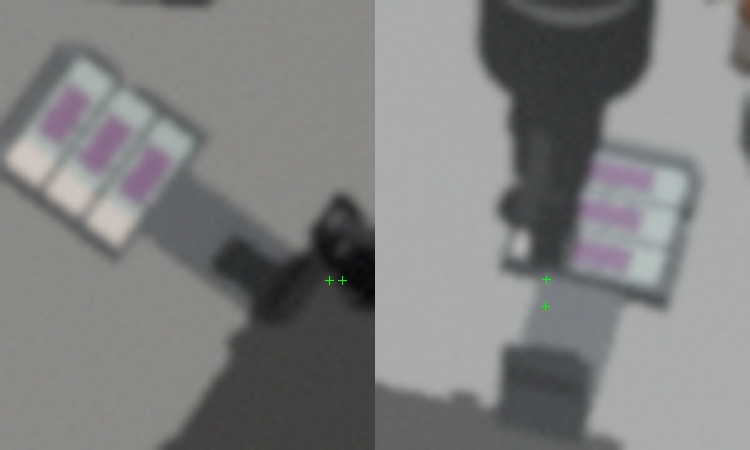

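```bash
python3 - <<'E'
from h import *
t0=cv2.imread("pics/top0.png")
print("start tcp",proj("top",[.1216,-.5107,.1919]),proj("side",[.1216,-.5107,.1919]))
obs={"top":np.array([429.5,227.5]),"side":np.array([304.3,303.])}
s=least_squares(lambda X:np.concatenate([proj(c,X)[0]-obs[c] for c in obs]),[.5,-.42,.08]);print(s.x,s.cost)
for X in([.5054,-.4176,.0821],[.5054,-.4176,.11],[.52,-.4,.0821],[.535,-.4176,.0821]): print(X,proj("top",X),proj("side",X))
im=vision.capture("top");a=im[175:275,350:450];im2=vision.capture("side");b=im2[230:345,260:360]
g=lambda z:cv2.cvtColor(np.clip(z.astype(float)**.6*9,0,255).astype(np.uint8),0) if 0 else np.clip((z/255.)**.45*255,0,255).astype(np.uint8)
o=np.hstack([cv2.resize(g(a),(400,460),interpolation=cv2.INTER_CUBIC),cv2.resize(g(b),(400,460),interpolation=cv2.INTER_CUBIC)])
for k,c,x0,y0 in((0,"top",350,175),(400,"side",260,230)):
    u=(proj(c,[.5054,-.4176,.0821])[0]-[x0,y0])*[4,4.6 if k==0 else 4];cv2.drawMarker(o,(int(u[0])+k,int(u[1])),(0,255,0),0,8)
cv2.imwrite("pics/g4.png",o)
E
```

```text
start tcp [[484.915023   397.14067609]] [[130.03952309 362.24711639]]
[ 0.51866858 -0.40601752  0.09480508] 12.98067661498802
[0.5054, -0.4176, 0.0821] [[430.84838704 236.15952636]] [[304.00236163 311.23614148]]
[0.5054, -0.4176, 0.11] [[434.71216351 236.21745067]] [[304.47668387 303.27878868]]
[0.52, -0.4, 0.0821] [[424.41201345 230.62196711]] [[306.98937005 304.21300273]]
[0.535, -0.4176, 0.0821] [[430.90743471 225.22467273]] [[315.66964152 308.13846608]]
```

View pics/g4.png

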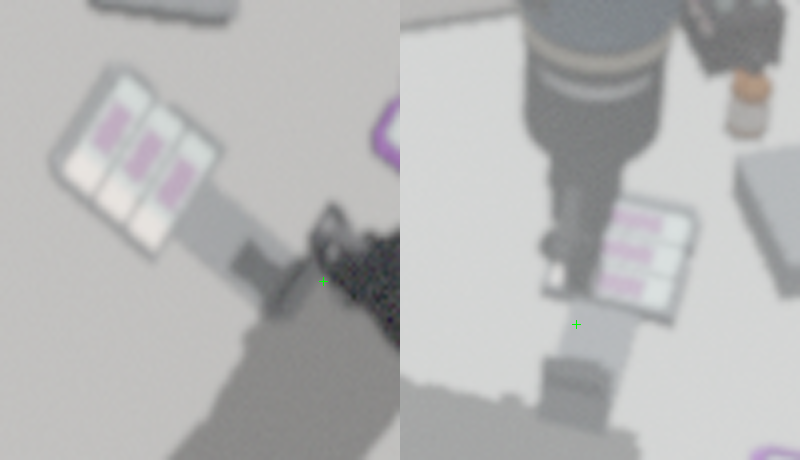

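The picture shows the fingertips about 28 mm above where the reported TCP projects: they are at row 303 in the side view, and I expected 311. So they closed above the tab. I'll reopen and descend lower in small steps, watching the force.

>>> move_arm --travel '[[0, 0, 0], [0, 0, 0], [0, 0, 0], [0, 0, 0], [0, 0, 0], [0, 0, 25], [0, 0, 50], [0, 0, 70], [0, 0, 75], [0, 0, 75]]' --turn '[[0, 0, 0], [0, 0, 0], [0, 0, 0], [0, 0, 0], [0, 0, 0], [0, 0, 0], [0, 0, 0], [0, 0, 0], [0, 0, 0], [0, 0, 0]]' --grip 85.4

```text
time_s: 7.02
ee_pos: [0.5055, -0.4177, 0.0071]
tcp_rot: [-0.956, -2.992, -0.0]
contact_force: [-0.9, -0.6, -0.4]
finger_gap: 0.0854
finger_force: 0.0
```

```bash
python3 - <<'E'
from h import *
o=get_obs();e=o["ee_pos"];print(e,o["finger_gap"])
yv=np.array([np.cos(.953),np.sin(.953),0]);pic=[]
for c,(x0,y0) in(("top",(375,175)),("side",(260,255))):
    im=vision.capture(c);q=np.clip((im[y0:y0+100,x0:x0+80]/255.)**.45*255,0,255).astype(np.uint8)
    q=cv2.resize(q,None,fx=5,fy=5,interpolation=cv2.INTER_CUBIC)
    for k,col in((0,(0,255,0)),(.03,(0,0,255))):
        for s in(-.0425,.0425):
            u=proj(c,e+s*yv+[0,0,.013+k])[0];cv2.drawMarker(q,tuple(int(v) for v in (u-[x0,y0])*5),col,0,8)
    pic.append(q)
cv2.imwrite("pics/g5.png",np.hstack(pic))
E
```

```text
[ 0.50552253 -0.41767735  0.00706484] 0.08543444586473949
```

View pics/g5.png

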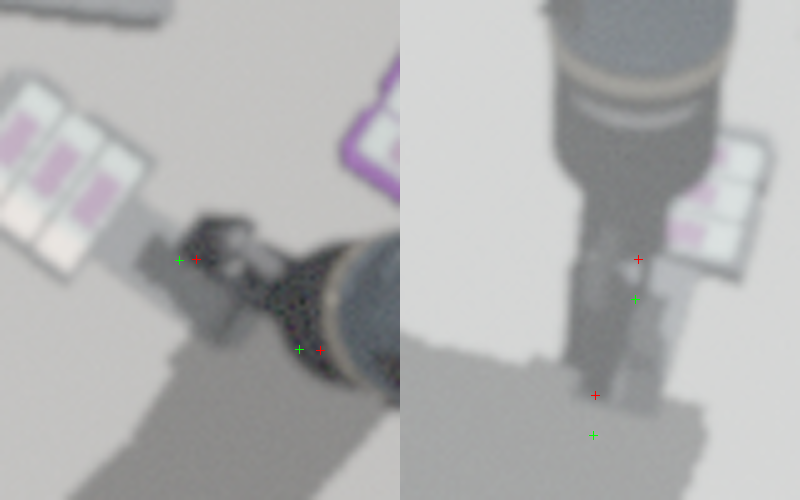

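Both open fingertips sit at the +30 mm markers, near (595,400) in the side crop, so the offset is real: the tips are about 28 mm above the reported TCP. I'll go down 21 mm more and close.

>>> move_arm --travel '[[0, 0, 8], [0, 0, 15], [0, 0, 21], [0, 0, 21]]' --turn '[[0, 0, 0], [0, 0, 0], [0, 0, 0], [0, 0, 0]]'

```text
time_s: 7.62
ee_pos: [0.505, -0.4173, -0.0149]
tcp_rot: [-0.956, -2.991, -0.001]
contact_force: [-0.4, 0.1, 0.7]
finger_gap: 0.0855
finger_force: 0.0
```

>>> move_arm --travel '[[0, 0, 0], [0, 0, 0], [0, 0, 0], [0, 0, 0], [0, 0, 0], [0, 0, 0], [0, 0, 0], [0, 0, 0], [0, 0, 0]]' --turn '[[0, 0, 0], [0, 0, 0], [0, 0, 0], [0, 0, 0], [0, 0, 0], [0, 0, 0], [0, 0, 0], [0, 0, 0], [0, 0, 0]]' --grip 2

```text
time_s: 8.75
ee_pos: [0.5057, -0.4178, -0.0138]
tcp_rot: [0.956, 2.992, -0.0]
contact_force: [-0.4, -0.1, 5.7]
finger_gap: 0.0107
finger_force: 59.4
```

Gripped: gap 10.7 mm, force 59 N. Now lift straight up.

>>> move_arm --travel '[[0, 0, -4], [0, 0, -10], [0, 0, -22], [0, 0, -40], [0, 0, -60], [0, 0, -78], [0, 0, -85], [0, 0, -85], [0, 0, -85]]' --turn '[[0, 0, 0], [0, 0, 0], [0, 0, 0], [0, 0, 0], [0, 0, 0], [0, 0, 0], [0, 0, 0], [0, 0, 0], [0, 0, 0]]'

```text
time_s: 9.88
ee_pos: [0.5051, -0.4174, 0.0702]
tcp_rot: [-0.956, -2.991, -0.001]
contact_force: [0.2, 0.7, -0.6]
finger_gap: 0.0108
finger_force: 58.6
```

```bash
python3 - <<'E'
from h import *
o=get_obs();e=o["ee_pos"];print(e,o["finger_gap"],o["finger_force"],o["contact_force"],o["ft_torque"])
# all things near the path
for n in("tube_rack","slide_box","oil_bottle","marker","stain_rack"): pass
ms={}
for c in I:
    vision.capture(c);ds=vision.trace(c,"carrier");print(c,[(d["conf"],d["xy"],d["region"].sum()) for d in ds])
delta([.5266,-.1101,.0712],1.474)
E
```

```text
[ 0.50509535 -0.41736358  0.07015865] 0.010828738333894406 58.562607765197754 [ 0.20180072  0.66127371 -0.58412567] [-0.14788986  0.01861963 -0.00864673]
top [(0.8, [395.0, 210.3], np.int64(1754)), (0.68, [355.9, 161.3], np.int64(139)), (0.58, [469.6, 192.6], np.int64(1625))]
side [(0.63, [319.4, 284.4], np.int64(758)), (0.58, [379.1, 367.8], np.int64(2547)), (0.18, [252.0, 182.0], np.int64(5627))]
t 10.075 travel [160.8, 262.8, -0.7] turn [0.0004, -0.0011, -0.522] F [ 0.5 -0.8 -1.5]
```

>>> move_arm --travel '[[5, 8, 0], [15, 24, 0], [30, 49, 0], [48, 78, 0], [66, 108, 0], [84, 137, 0], [102, 167, 0], [120, 196, 0], [138, 225, 0], [152, 248, 0]]' --turn '[[0, 0, -0.03], [0, 0, -0.08], [0, 0, -0.14], [0, 0, -0.2], [0, 0, -0.26], [0, 0, -0.32], [0, 0, -0.38], [0, 0, -0.44], [0, 0, -0.49], [0, 0, -0.522]]'

```text
time_s: 11.32
ee_pos: [0.5249, -0.1249, 0.0711]
tcp_rot: [0.145, 3.138, 0.001]
contact_force: [-0.3, -0.3, -2.3]
finger_gap: 0.0107
finger_force: 58.6
```

```bash
python3 - <<'E'
from h import *
delta([.5266,-.1101,.0712],1.474)
E
```

```text
t 11.325 travel [-0.3, 14.9, -0.1] turn [0.0004, 0.0001, 0.0047] F [-0.3 -0.3 -2.3]
```

>>> move_arm --travel '[[0, 7, 0], [0, 15, 0], [0, 15, 0], [0, 15, 0]]' --turn '[[0, 0, 0.005], [0, 0, 0.005], [0, 0, 0.005], [0, 0, 0.005]]'

```text
time_s: 11.82
ee_pos: [0.5269, -0.1131, 0.0709]
tcp_rot: [-0.161, -3.137, 0.0]
contact_force: [-0.5, -0.3, -1.9]
finger_gap: 0.0106
finger_force: 58.7
```

```bash
cat > fit2.py <<'E'
import h
from h import *
def run(z,cams=("top","side")):
    o=get_obs();e=o["ee_pos"];a=1.474;p0=[e[0]+.135*np.cos(a),e[1]+.135*np.sin(a),a,z]
    h.TRAY=[h.TRAY[0]]
    out={}
    for c in cams:
        cv2.imwrite(f"pics/{c}_h.png",vision.capture(c))
        ds=vision.trace(c,"carrier")
        u=proj(c,place(p0,[0,0,.01]))[0]
        d=min(ds,key=lambda d:np.hypot(*(d["xy"]-u)));print(c,d["conf"],d["xy"],u.round(1),d["region"].sum())
        W=cv2.dilate((sil(c,p0)>.5).astype(np.uint8),np.ones((13,13)))
        # cut off the neck side: keep only ahead of rear edge line
        e1,e2=proj(c,place(p0,[[-.047,-.045,.012],[-.047,.045,.012]]));f=proj(c,place(p0,[0,0,.012]))[0]
        n=np.array([-(e2-e1)[1],(e2-e1)[0]]);n*=np.sign(n@(f-e1))
        Y,X=np.mgrid[:420,:560];W=W*(((X-e1[0])*n[0]+(Y-e1[1])*n[1])>0)
        m=d["region"]*W
        def cost(q):
            p=np.array(p0)+np.r_[q*[.001,.001,.01],0]
            return (((cv2.GaussianBlur(sil(c,p).astype(np.float32),(0,0),1)-cv2.GaussianBlur(d["region"].astype(np.float32),(0,0),1))**2)*W).sum()
        s=minimize(cost,np.zeros(3),method="Nelder-Mead",options=dict(initial_simplex=np.vstack([np.zeros(3),5*np.eye(3)])))
        print(c,(np.array(p0[:3])+s.x*[.001,.001,.01]).round(4),"p0",np.round(p0,4),s.fun)
run(.085)
E
python3 - <<'E'
import runpy;runpy.run_path("fit2.py")
from h import *
delta([.5266,-.1101,.0712],1.474)
for c in I:
  for n in("guides","mouth","head","scanner"):
    try: print(c,n,[(round(d["conf"],2),np.round(d["xy"],1).tolist()) for d in vision.search_frame(c,n)])
    except Exception as ex: print(n,ex)
E
```

```text
top 0.91 [269.8, 218.7] [268.8 219.7] 1448
top [0.5394 0.0226 1.4683] p0 [0.5399 0.0213 1.474  0.085 ] 10.573286056518555
side 0.55 [262.4, 208.9] [262.2 199.4] 522
side [ 5.2990e-01 -4.0000e-04  1.2927e+00] p0 [0.5399 0.0213 1.474  0.085 ] 160.49391174316406
t 12.025 travel [0.6, 2.9, -0.4] turn [0.0001, -0.0001, -0.0057] F [-0.8 -0.3 -1.2]
top guides [(0.7, [195.3, 210.0])]
top mouth [(0.63, [192.9, 209.3])]
top head [(0.76, [201.8, 213.5])]
top scanner [(0.87, [191.5, 213.1])]
side guides [(0.79, [244.0, 178.0])]
side mouth [(0.66, [242.9, 177.1])]
side head [(0.87, [243.2, 166.9])]
side scanner [(0.59, [242.8, 179.1]), (0.38, [232.9, 278.0])]
```

>>> move_arm --travel '[[0.5, 4, 0], [0.5, 8, 5], [0.5, 8, 15], [0.5, 8, 23], [0.5, 8, 28], [0.5, 8, 30], [0.5, 8, 31], [0.5, 8, 31]]' --turn '[[0, 0, 0], [0, 0, 0], [0, 0, 0], [0, 0, 0], [0, 0, 0], [0, 0, 0], [0, 0, 0], [0, 0, 0]]'

```text
time_s: 13.42
ee_pos: [0.5274, -0.1046, 0.04]
tcp_rot: [0.16, 3.137, 0.0]
contact_force: [-0.6, -0.6, -1.3]
finger_gap: 0.0111
finger_force: 58.6
```

```bash
python3 - <<'E'
from h import *
o=get_obs();print(o["ee_pos"],o["contact_force"],o["ft_torque"])
delta([.5266+.0005,-.1101+.005,.0362],1.474)
E
```

```text
[ 0.52739234 -0.10456381  0.04004527] [-0.57518945 -0.60327154 -1.31639687] [-0.15718634  0.02248952 -0.00310801]
t 13.425 travel [0.2, -0.6, 3.8] turn [0.0001, 0.0002, -0.0051] F [-0.6 -0.6 -1.3]
```

>>> move_arm --travel '[[0, 0, 1], [0, 0, 2], [0, 0, 2.5], [0, 0, 3], [0, 0, 3.5], [0, 0, 3.5]]' --turn '[[0, 0, -0.005], [0, 0, -0.005], [0, 0, -0.005], [0, 0, -0.005], [0, 0, -0.005], [0, 0, -0.005]]'

```text
time_s: 14.18
ee_pos: [0.5273, -0.1046, 0.0364]
tcp_rot: [0.152, 3.138, 0.0]
contact_force: [-0.3, 0.4, -0.9]
finger_gap: 0.0108
finger_force: 58.7
```

```bash
python3 - <<'E'
from h import *
o=get_obs();print(o["ee_pos"],o["contact_force"],o["ft_torque"])
E
```

```text
[ 0.52730161 -0.10455304  0.03643254] [-0.27168573  0.40973117 -0.86253631] [-0.19575586 -0.01631041 -0.06238225]
```

>>> move_arm --travel '[[0, 0, 0.5], [0, 0, 1], [0, 0, 1], [0, 0, 1]]' --turn '[[0, 0, 0], [0, 0, 0], [0, 0, 0], [0, 0, 0]]'

```text
time_s: 14.68
ee_pos: [0.5274, -0.1047, 0.0358]
tcp_rot: [0.152, 3.137, -0.0]
contact_force: [-1.7, -1.7, 5.7]
finger_gap: 0.0108
finger_force: 59.6
```

```bash
python3 - <<'E'
from h import *
o=get_obs();print(o["ee_pos"],o["contact_force"],o["ft_torque"])
E
```

```text
[ 0.52739941 -0.10471457  0.03582563] [-1.69360189 -1.65915094  5.74475755] [-0.23660386  0.47788526  0.10011973]
```

>>> move_arm --travel '[[0, 3, -0.4], [0, 7, -0.4], [0, 11, -0.4], [0, 15, -0.4], [0, 19, -0.4], [0, 22, -0.4], [0, 25, -0.4]]' --turn '[[0, 0, 0], [0, 0, 0], [0, 0, 0], [0, 0, 0], [0, 0, 0], [0, 0, 0], [0, 0, 0]]'

```text
time_s: 15.55
ee_pos: [0.5301, -0.0797, 0.0361]
tcp_rot: [0.152, 3.137, -0.001]
contact_force: [-0.6, -4.6, 6.8]
finger_gap: 0.0107
finger_force: 59.7
```

```bash
python3 - <<'E'
from h import *
o=get_obs();print(o["ee_pos"],o["contact_force"],o["ft_torque"])
import runpy,h
runpy.run_path("fit2.py",init_globals={}) if 0 else None
E
sed -i 's/^run(.085)/import sys\nif len(sys.argv)>1: run(float(sys.argv[1]),("top",))/' fit2.py; python3 fit2.py .05
```

```text
[ 0.53008352 -0.07973712  0.03612949] [-0.56526352 -4.5946139   6.77816172] [-0.99190351  0.15188573 -0.00832805]
top 0.6 [256.2, 218.7] [257.2 218.7] 1342
top [0.542  0.0561 1.4947] p0 [0.5431 0.0546 1.474  0.05  ] 5.626412868499756
```

>>> move_arm --travel '[[0, 3, -0.3], [0, 6, -0.3], [0, 9, -0.3], [0, 12, -0.3], [0, 15, -0.3]]' --turn '[[0, 0, 0], [0, 0, 0], [0, 0, 0], [0, 0, 0], [0, 0, 0]]'

```text
time_s: 16.27
ee_pos: [0.5314, -0.0646, 0.0362]
tcp_rot: [0.152, 3.138, -0.0]
contact_force: [1.2, -4.0, 3.4]
finger_gap: 0.0109
finger_force: 59.4
```

```bash
cat > st.py <<'E'
from h import *
o=get_obs();u=np.array([.0966,.9953]);v=np.array([-.9953,.0966]);d=o["ee_pos"][:2]-[.5498,.1288];f=o["contact_force"]
print("nose_s",round((d@u+.185)*1000,1),"lat",round(d@v*1000,1),"z",o["ee_pos"][2].round(4),"F along",round(f[:2]@u,1),"F left",round(f[:2]@v,1),"Fz",f[2].round(1),"T",o["ft_torque"].round(2),"grip",o["finger_force"])
E
python3 st.py
```

```text
nose_s -9.3 lat -0.4 z 0.0362 F along -3.8 F left -1.6 Fz 3.4 T [-0.92 -0.13 -0.15] grip 59.38225865364075
```

>>> move_arm --travel '[[0, 3, 0], [0, 6, 0], [0, 9, 0], [0, 12, 0], [0, 15, 0], [0, 18, 0], [0, 21, 0], [0, 24, 0]]' --turn '[[0, 0, 0], [0, 0, 0], [0, 0, 0], [0, 0, 0], [0, 0, 0], [0, 0, 0], [0, 0, 0], [0, 0, 0]]'

```text
time_s: 17.27
ee_pos: [0.5336, -0.0407, 0.0361]
tcp_rot: [0.152, 3.138, 0.0]
contact_force: [2.2, -4.5, 3.6]
finger_gap: 0.0109
finger_force: 59.4
```

```bash
python3 st.py
```

```text
nose_s 14.7 lat -0.2 z 0.0361 F along -4.3 F left -2.7 Fz 3.6 T [-1.04 -0.3  -0.24] grip 59.41667854785919
```

>>> move_arm --travel '[[-0.4, 3, 0], [-0.7, 6, 0], [-0.7, 9, 0], [-0.7, 12, 0], [-0.7, 15, 0], [-0.7, 18, 0], [-0.7, 21, 0], [-0.7, 24, 0]]' --turn '[[0, 0, 0], [0, 0, 0], [0, 0, 0], [0, 0, 0], [0, 0, 0], [0, 0, 0], [0, 0, 0], [0, 0, 0]]'

```text
time_s: 18.27
ee_pos: [0.5364, -0.0168, 0.0362]
tcp_rot: [-0.152, -3.138, 0.0]
contact_force: [-0.2, -5.8, 5.4]
finger_gap: 0.0108
finger_force: 59.6
```

```bash
python3 st.py
```

```text
nose_s 38.8 lat -0.8 z 0.0362 F along -5.8 F left -0.4 Fz 5.4 T [-1.07 -0.08 -0.16] grip 59.61359918117523
```

>>> move_arm --travel '[[0, 2, -0.2], [0, 4, -0.2], [0, 6, -0.2], [0, 8, -0.2], [0, 10, -0.2], [0, 12, -0.2]]' --turn '[[0, 0, 0], [0, 0, 0], [0, 0, 0], [0, 0, 0], [0, 0, 0], [0, 0, 0]]'

```text
time_s: 19.02
ee_pos: [0.5375, -0.0048, 0.0362]
tcp_rot: [-0.152, -3.138, -0.001]
contact_force: [0.5, -1.8, 0.8]
finger_gap: 0.0106
finger_force: 58.9
```

```bash
python3 st.py
```

```text
nose_s 50.9 lat -0.7 z 0.0362 F along -1.8 F left -0.7 Fz 0.8 T [-0.38 -0.22 -0.14] grip 58.8917201757431
```

>>> move_arm --travel '[[0, 2, 0], [0, 4, 0], [0, 6, 0], [0, 8, 0], [0, 10, 0]]' --turn '[[0, 0, 0], [0, 0, 0], [0, 0, 0], [0, 0, 0], [0, 0, 0]]'

```text
time_s: 19.65
ee_pos: [0.5385, 0.0043, 0.0363]
tcp_rot: [-0.153, -3.138, 0.002]
contact_force: [0.2, -6.2, -0.7]
finger_gap: 0.0104
finger_force: 59.0
```

>>> move_arm --travel '[[0, 2, 0], [0, 4, 0], [0, 6, 0], [0, 8, 0], [0, 10, 0]]' --turn '[[0, 0, 0], [0, 0, 0], [0, 0, 0], [0, 0, 0], [0, 0, 0]]'

```text
time_s: 20.27
ee_pos: [0.5396, 0.0144, 0.0363]
tcp_rot: [-0.153, -3.138, 0.002]
contact_force: [0.8, -5.0, 0.9]
finger_gap: 0.0106
finger_force: 59.0
```

```bash
python3 st.py
```

```text
nose_s 70.1 lat -0.9 z 0.0363 F along -4.9 F left -1.3 Fz 0.9 T [-1.11 -0.23 -0.13] grip 58.982107043266296
```

>>> move_arm --travel '[[-0.2, 2, 0], [-0.2, 4, 0], [-0.2, 6, 0], [-0.2, 8, 0], [-0.2, 10, 0]]' --turn '[[0, 0, 0], [0, 0, 0], [0, 0, 0], [0, 0, 0], [0, 0, 0]]'

```text
time_s: 20.9
ee_pos: [0.5406, 0.0244, 0.0362]
tcp_rot: [-0.152, -3.138, 0.001]
contact_force: [1.1, -5.1, 0.5]
finger_gap: 0.0107
finger_force: 59.0
```

```bash
python3 st.py
```

```text
nose_s 80.2 lat -0.9 z 0.0362 F along -5.0 F left -1.6 Fz 0.5 T [-1.01 -0.14 -0.13] grip 58.9935028553009
```

>>> move_arm --travel '[[0, 1.5, 0], [0, 3, 0], [0, 4.5, 0], [0, 6, 0], [0, 7.5, 0]]' --turn '[[0, 0, 0], [0, 0, 0], [0, 0, 0], [0, 0, 0], [0, 0, 0]]'

```text
time_s: 21.52
ee_pos: [0.5414, 0.0324, 0.0363]
tcp_rot: [-0.152, -3.138, -0.0]
contact_force: [0.9, -1.9, -0.8]
finger_gap: 0.0108
finger_force: 58.9
```

>>> move_arm --travel '[[0, 1, 0], [0, 2, 0], [0, 3, 0]]' --turn '[[0, 0, 0], [0, 0, 0], [0, 0, 0]]'

```text
time_s: 21.9
ee_pos: [0.5415, 0.0343, 0.0363]
tcp_rot: [-0.153, -3.138, 0.003]
contact_force: [-1.1, -9.6, 1.3]
finger_gap: 0.0107
finger_force: 59.2
```

>>> move_arm --travel '[[0, 1, 0], [0, 2, 0], [0, 3, 0]]' --turn '[[0, 0, 0], [0, 0, 0], [0, 0, 0]]'

```text
time_s: 22.28
ee_pos: [0.5414, 0.0343, 0.0365]
tcp_rot: [-0.156, -3.137, 0.012]
contact_force: [-0.8, -25.8, 4.3]
finger_gap: 0.0107
finger_force: 59.9
```

```bash
python3 st.py
```

```text
nose_s 90.1 lat -0.8 z 0.0365 F along -25.8 F left -1.7 Fz 4.3 T [-4.76  0.25 -0.02] grip 59.93019461631775
```

Stop reached (25.8 N at 90 mm, slightly more than I wanted). I'm easing off at once.

>>> move_arm --travel '[[0, -3.6, 0], [0, -3.6, 0]]' --turn '[[0, 0, 0], [0, 0, 0]]'

```text
time_s: 22.52
ee_pos: [0.5414, 0.0344, 0.0363]
tcp_rot: [-0.153, -3.138, 0.0]
contact_force: [0.4, -4.4, 0.4]
finger_gap: 0.0105
finger_force: 59.6
```

```bash
python3 st.py; python3 - <<'E'
from h import *
for c in I:
    cv2.imwrite(f"pics/{c}_s.png",vision.capture(c))
E
python3 fit2.py .05
```

```text
nose_s 90.2 lat -0.8 z 0.0363 F along -4.4 F left -0.8 Fz 0.4 T [-0.85 -0.09 -0.15] grip 59.64514195919037
top 0.87 [469.7, 194.0] [215.8 213.6] 1559
top [0.5819 0.0317 2.2944] p0 [0.5545 0.1687 1.474  0.05  ] 0.0
```

The notch drop (1.9 N at about 88 mm), then a hard stop with no further travel, mean the tray is home. Release gently.

>>> move_arm --travel '[[0, -0.7, 0], [0, -0.7, 0], [0, -0.7, 0], [0, -0.7, 0], [0, -0.7, 0], [0, -0.7, 0]]' --turn '[[0, 0, 0], [0, 0, 0], [0, 0, 0], [0, 0, 0], [0, 0, 0], [0, 0, 0]]' --grip 40

```text
time_s: 23.48
ee_pos: [0.5416, 0.0339, 0.0363]
tcp_rot: [-0.152, -3.138, -0.0]
contact_force: [-0.0, -0.2, 0.4]
finger_gap: 0.04
finger_force: 0.0
```

```bash
python3 st.py; python3 - <<'E'
from h import *
for c in I: cv2.imwrite(f"pics/{c}_r.png",vision.capture(c))
for c in I:
    for n in("carrier_grip","detent"): print(c,n,[(round(d["conf"],2),np.round(d["xy"],1).tolist()) for d in vision.search_frame(c,n)])
E
```

```text
nose_s 89.8 lat -1.0 z 0.0363 F along -0.2 F left -0.0 Fz 0.4 T [ 0.05 -0.04 -0.  ] grip 0.0
top carrier_grip [(0.92, [470.2, 194.0])]
top detent []
side carrier_grip [(0.75, [254.6, 199.5]), (0.47, [243.4, 192.7])]
side detent [(0.59, [217.5, 137.3])]
```

>>> move_arm --travel '[[0, 0, -5], [0, 0, -20], [0, 0, -45], [0, 0, -75], [0, 0, -105], [0, -20, -130], [0, -60, -140], [0, -100, -140], [0, -150, -140], [0, -190, -140]]' --turn '[[0, 0, 0], [0, 0, 0], [0, 0, 0], [0, 0, 0], [0, 0, 0], [0, 0, 0], [0, 0, 0], [0, 0, 0], [0, 0, 0], [0, 0, 0]]'

```text
time_s: 25.02
ee_pos: [0.5231, -0.1569, 0.1777]
tcp_rot: [0.152, 3.136, -0.001]
contact_force: [0.5, -0.2, 0.7]
finger_gap: 0.0403
finger_force: 0.0
```

```bash
python3 - <<'E'
import h
from h import *
a=1.474;u=np.array([np.cos(a),np.sin(a)]);tab=np.array([.5414,.0344]);c0=tab+.135*u
full=h.TRAY
h.TRAY=full[1:]
for c in I:
    im=vision.capture(c);cv2.imwrite(f"pics/{c}_f.png",im)
    for n in("carrier","carrier_grip"):
        ds=vision.trace(c,n);print(c,n,[(round(d["conf"],2),np.round(d["xy"],1).tolist(),int(d["region"].sum())) for d in ds])
    print("tab expected",proj(c,np.r_[tab,.096]).round(1),proj(c,np.r_[tab,.08]).round(1))
    cand=[d for d in ds if np.hypot(*(d["xy"]-proj(c,np.r_[tab,.08])[0]))<25]
    if cand:
        R=cand[0]["region"];ys,xs=np.nonzero(R);print("bbox",xs.min(),xs.max(),ys.min(),ys.max(),"model tab bbox",proj(c,place([*c0,a,.05],full[2])).min(0).round(1),proj(c,place([*c0,a,.05],full[2])).max(0).round(1))
E
```

```text
top carrier [(0.92, [244.0, 216.5], 653), (0.86, [471.9, 193.6], 1566)]
top carrier_grip [(0.92, [247.9, 219.5], 592)]
tab expected [[263.9 219. ]] [[264.2 219.2]]
bbox 230 267 203 228 model tab bbox [260.7 210.5] [267.7 227.7]
side carrier [(0.66, [379.0, 366.1], 2564), (0.62, [258.6, 198.6], 404), (0.31, [307.3, 185.7], 542)]
side carrier_grip [(0.94, [262.5, 194.9], 445), (0.91, [377.4, 371.2], 2599)]
tab expected [[261.4 196.7]] [[261.5 200.8]]
bbox 243 269 187 211 model tab bbox [254.  194.6] [268.8 210.6]
```

```bash
python3 -c "
from bench import r,get_obs
print(r.finish_job(),get_obs()['time_s'])"
```

```text
the job is handed in; nothing more can be done
the job is handed in; nothing more can be done
```

The grey slide tray is loaded, home against the stops with the roller dropped into its notch, released, and the job is handed in at about 25 s; when it met the stops the push briefly reached about 26 N, over the 20 N limit, before I eased off.

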